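Lock the filter cartridge into the analyser's quick coupler

TASK

Pull back (down) the sleeve of the quick coupler on top of the white instrument until it catches, then take the tall filter cartridge from the rack and press its plug gently down into the coupler until the sleeve springs forward again and locks it. The coupler can sit a few millimetres off its marked place, so feel for the hole rather than forcing the plug; leave the cartridge locked in and upright, and leave the disc filter, petri dish, bottle and beaker where they are.

Things in the scene. Friction and masses are not known exactly. Their poses are not given: they have to be found in the camera images.
- instrument: White bench instrument, a fixed box 160 (x) x 180 (y) x 90 mm high; origin at the centre of its underside, z up. On its top stands an upright steel quick coupler, mouth up (see port).
- port (a point): Nominal centre of the coupler's mouth, 156 mm above the bench, axes as the instrument's. Height true, but the coupler's real axis stands 2 to 7 mm beside this point (at most 5 mm along either of the instrument's x and y), differently each time, fixed there. The mouth is a plain upright steel tube, 18 mm bore, 27 mm outside; its flat rim is the coupler's topmost part.
- collar (a point): Nominal centre of the sleeve's top edge when forward, 150 mm above the bench, 6 mm below port; the true axis is off by the same few mm. The sleeve is a plain ribbed aluminium collar around the tube, 40 mm outside diameter, 29 mm bore, 30 mm high. Below it is only a 62 mm round foot 4 mm high on the instrument's top.
- sleeve (a joint): How far the sleeve is pulled back (straight down), in m: 0 forward, 0.012 end of travel; spring 3.5 N at first, 6 N at the end. Past about 0.010 it catches: let go and it stays at 0.008 to 0.0095 (0.006 to 0.007 while a plug passes the jaws). It springs forward to about 0 by itself when a plug is home, locking jaws in its groove. With the sleeve forward the jaws close the bore 14 mm below the rim.
- filter: The filter cartridge, 120 g or so: white plastic cylinder 36 mm in diameter, from 32.5 to 76.5 mm above the origin, small boss to 80.5, on a steel plug. Origin at the centre of the plug's tip, z up along the cartridge. Starts upright in either hole of the rack, shoulder on the rack's top. Pressing it on the coupler with over 35 N damages it.
- shoulder (a point): Underside of the cartridge's shoulder disc (30 mm wide, 4 mm thick), 28.5 mm above the plug's tip. The plug below is 16 mm wide, its tip tapered to 14.5 mm over 2 mm, with a groove 8 to 16 mm above the tip. Fully home the shoulder meets the rim; the jaws lock within about 2 mm of that, and a spring plunger (met 10 to 15 mm deep, 5 to 15 N) then lifts it about 2 mm.
- disc_filter: Another filter, of no use here: flat white disc 48 mm in diameter and 14 mm high with a 16 mm knob on top and a 12 mm plastic stem, in the rack's other hole. Origin at the stem's tip.
- rack: Fixed grey block 70 (x) x 130 (y) x 36 mm high, origin at the centre of its underside, with two holes 21 mm wide and 31 mm deep, at 34 mm either way along its y.
- petri: Clear round petri dish 90 mm in diameter, 14 mm high, loose on the bench; origin at the centre of its underside.
- vial: Small white reagent bottle, 34 mm in diameter and 60 mm high, loose on the bench; origin at the centre of its underside.
- beaker: Glass beaker 60 mm in diameter and 70 mm high, loose on the bench; origin at the centre of its underside.
Mind the look-alikes: they are no part of the job. What is shaped like the filter but blue or orange is not meant.

How it is judged:
On the way, in this order (a step that is already met when the one before it is completed fails the run):
1. the sleeve is pulled back and stays caught with the hand off it (value of joint sleeve above 0.006 m and contact force between the fingers and instrument below 0.3 N), for 0.2 s.
2. the plug enters the mouth while the sleeve is still back (value of joint sleeve above 0.005 m and z of filter in the frame of port below -0.005 m and horizontal distance between filter and port below 0.01 m and angle between filter's own z axis and vertical below 0.15 rad), for 0.05 s.
At the end, for the whole second after the job is handed in: The filter cartridge stands locked in the coupler and at rest, released: plug tip more than 23.5 mm below the mouth's rim and within 10 mm of the nominal axis, tilted less than 0.1 rad, the sleeve sprung forward (joint under 2 mm), and the disc filter within 15 mm of where it was (value of joint sleeve below 0.002 m and z of filter in the frame of port below -0.0235 m and horizontal distance between filter and port below 0.01 m and angle between filter's own z axis and vertical below 0.1 rad and linear speed of filter below 0.02 m/s and distance of disc_filter from where it was at the start of the episode below 0.015 m); the robot touches nothing.
It fails at once if the cartridge is pressed on the instrument or its coupler with more than 35 N (contact force between filter and instrument above 35 N).
It fails at once if the petri dish, bottle, beaker or disc filter is moved more than 30 mm (distance of any of petri, vial, beaker, disc_filter from where it was at the start of the episode above 0.03 m).
It also fails if it takes over 64 s, if anything falls off the work surface, if the arm or the gripper's body presses on something with over 40 N, if the wrist force passes 120 N, or if a joint passes its speed limit or range.

ROBOT

A 7-joint arm with a two-finger parallel gripper is mounted at the origin on the work surface. World frame = base frame: x ahead of the robot, y to its left, z up, the work surface at z = 0. Lengths are in m, angles in rad, forces in N, time in s.
With the tool pointing down it reaches from about 0.4 to 0.875 m from the base axis. Payload 4.4 kg.
Tool frame: the origin (TCP) lies midway between the tips of the shut fingers; the grasp point (between the pads) lies 19 mm behind it; y points along the fingers, z is the direction in which the jaws open and shut, and the axes are right-handed (so a half turn about y gives the same grasp; the last joint's range is limited). The gripper opens to 85 mm and grips with 20 to 120 N. Pads are 22 mm wide; open, the fingers measure 114 mm over their backs; the gripper's body (76 mm by 85 mm) begins 54 mm behind the grasp point. The pads swing forward as they close: fully open they stand 13 mm farther back than shut.
Start: joints at [1.212, 0.628, 0.038, 1.517, -0.027, 0.996, -0.02], TCP at [0.188, -0.622, 0.231] pointing down, gripper open.
Joint ranges: [-3.06, 3.06], [-0.37, 2.12], [-1.25, 1.32], [0.18, 2.47], [-1.1, 4.24], [0.23, 1.98], [-2.94, 2.94]. Speed limits (rad/s): [2.57, 2.57, 3.14, 3.14, 3.14, 3.14, 3.14].

INTERFACE

Orientations are given as a unit quaternion [w, x, y, z].
In Python, from cell import state, capture, finish_job gives the robot as it stands. The module is installed in compiled form; this text tells all that it offers.
- The arm moves only by the tool jog_arm, never from a script. Its arguments are lists of equal length, an entry for each row: "hand": the finger opening in m, from 0 to 0.0854; "dp": the shift along the tool's x, y, z in m, a list of three; "turn": the turn about the tool's y in rad. In form: {"hand": [hand, ...], "dp": [[x, y, z], ...], "turn": [turn, ...]}. A call has exactly 5 rows; each row is the pose to reach, as a shift and turn from the pose commanded when the call began, along the tool's axes at that moment; what a row does not reach only later rows make up. A row lasts 1/8 s, in which the tool goes at most 62.5 mm and 10.7 degrees, less where a joint would pass 70% of its speed; a pose out of reach is approached as far as the arm can. A call with a gripper value outside its range is refused whole. The fingers move at their own pace and stop on an object; "force" is the grip in N (left out, the last holds). Time passes only in rows, so rows that repeat a pose let the fingers close, or fill a call up. It gives the time, the measured TCP pose, the force and the opening at its end, in the units of the state.
- state(): the state, without advancing time (a new reading comes with each control period).
- capture(name): name is "side" or "top" or "wrist"; returns a dict with "img" (384x512x3 uint8, red, green, blue), "mtx" (3x3 intrinsics, pixels), "world_from_camera" (4x4, takes a point from camera to world coordinates); the wrist camera has in their place "hand_eye" (4x4, takes a point from camera to tool coordinates, whose origin is the TCP and whose axes are the tool frame's). Camera axes: x right, y down, z forward; pixel columns grow to the right and rows downward; lengths in m; the calibration is good to about 2 mm. A picture is of the moment at which its call begins: read the wrist's pose just before it. There is no depth.
- finish_job(): hands the job in, once; it reports no verdict.
The state is a dict: "time_s": time; "joint_positions": joint angles; "qvel": joint speeds; "joint_torque": joint torques, N m; "tool_pos": TCP position; "eef_rot": TCP orientation; "ft_force": force on the tool from outside, world axes, zero at the start; "torque": the same for the moment, N m; "finger_gap": opening from 0.0 (shut) to 1.0 (fully open).
Only numpy, scipy, OpenCV 4.12 (cv2) and the standard library are available. Lean on these libraries where they do the work, as an engineer would, in place of code of your own. Each camera call takes 0.05 s, during which the arm holds its last target. There are 200 camera calls.

## Working session

There is one attempt and no reset: what is moved stays moved. The work goes in short steps, Python scripts to look and compute and a tool call to move; the robot and the scene stay as the last step left them, time stands still between calls to the robot, and variables do not carry over. Pictures are saved under pics/ and viewed, about 8 in all and at most 12, crops included, and the job is handed in when it is done.

Besides the shell and the picture viewer there is one more tool, called after "Emit:" as a command line: name --pt "numbers of a row" for each row, then --argument value for the rest. jog_arm: Moves the arm, as the interface text tells. Its arguments: {"type":"object","properties":{"hand":{"type":"array","items":{"type":"number"}},"dp":{"type":"array","items":{"type":"array","items":{"type":"number"}}},"turn":{"type":"array","items":{"type":"number"}},"force":{"type":"number"}},"required":["hand","dp","turn"]}

```bash
mkdir -p pics; python3 - <<'E'
from cell import state,capture
import cv2,numpy as np
s=state();print(s)
for n in("side","top"):
    c=capture(n);print(n,c['mtx'].tolist(),np.round(c['world_from_camera'],4).tolist())
    cv2.imwrite(f'pics/{n}0.png',c['img'][...,::-1]);np.savez(f'{n}0.npz',**c)
E
```

```text
{'time_s': 0.0, 'joint_positions': array([ 1.21220253,  0.62933545,  0.03847305,  1.51835259, -0.02699361,
        0.99631346, -0.02001716]), 'qvel': array([ 0.00046855,  0.00011346, -0.00149584,  0.00077307, -0.00010025,
       -0.00201788,  0.00016394]), 'joint_torque': array([-1.55370567e-04, -5.63394141e+01,  1.22684062e+00, -1.93443900e+01,
        1.12837111e-02,  1.04484448e-02, -5.36852781e-06]), 'tool_pos': array([ 0.18743805, -0.62174007,  0.23040152]), 'eef_rot': array([ 0.10302118, -0.10324953,  0.70020299, -0.69888621]), 'ft_force': array([0.08647077, 0.105278  , 0.03187857]), 'torque': array([ 0.00174681,  0.00611894, -0.01434581]), 'finger_gap': 1.0044620099607993}
side [[409.41548243459863, 0.0, 250.70545186951284], [0.0, 409.41548243459863, 183.4993975762832], [0.0, 0.0, 1.0]] [[-0.7674, -0.4702, 0.4359, 0.2492], [-0.6409, 0.5432, -0.5423, 0.5783], [0.0182, -0.6955, -0.7182, 0.7302], [0.0, 0.0, 0.0, 1.0]]
top [[455.2370947247847, 0.0, 265.9660434764822], [0.0, 455.2370947247847, 188.96186229236503], [0.0, 0.0, 1.0]] [[-0.0258, -0.9821, 0.1866, 0.3769], [-0.9997, 0.0251, -0.006, 0.1054], [0.0012, -0.1867, -0.9824, 1.1545], [0.0, 0.0, 0.0, 1.0]]
```

View pics/side0.png

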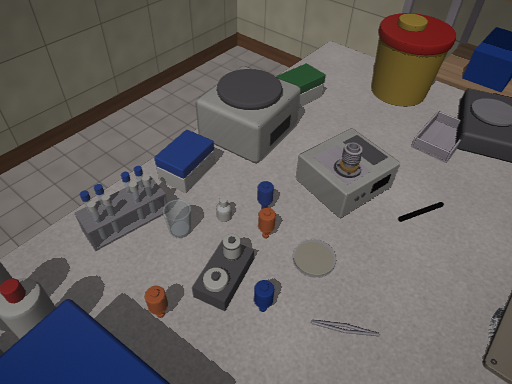

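View pics/top0.png

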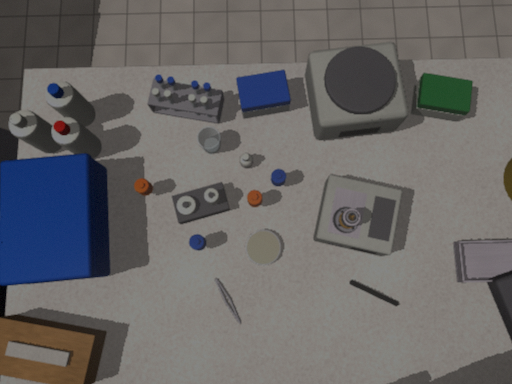

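Side: coupler around (350,150), rack with the tall filter at (232,243) and the disc at (215,281). Top: coupler around (351,217), filter (211,195), disc (186,205). Next, enlarged crops.

```bash
cat > h.py <<'E'
import numpy as np,cv2
from scipy.spatial.transform import Rotation as R
def rot(q): return R.from_quat(q,scalar_first=True).as_matrix()
def load(n): return dict(np.load(n+'.npz'))
def camT(c,s=None):
    if 'world_from_camera' in c: return c['world_from_camera']
    T=np.eye(4);T[:3,:3]=rot(s['eef_rot']);T[:3,3]=s['tool_pos'];return T@c['hand_eye']
def ray(c,T,p):
    d=T[:3,:3]@np.linalg.solve(c['mtx'],[p[0],p[1],1.]);return T[:3,3],d/np.linalg.norm(d)
def plane(c,T,p,z):
    o,d=ray(c,T,p);return o+d*(z-o[2])/d[2]
def tri(rs):
    A=sum(np.eye(3)-np.outer(d,d) for o,d in rs);b=sum((np.eye(3)-np.outer(d,d))@o for o,d in rs)
    return np.linalg.solve(A,b)
E
python3 - <<'E'
from h import *
from cell import state
print(np.round(rot(state()['eef_rot']),3))
t,s=load('top0'),load('side0')
def crop(c,x,y,w,h,f): return cv2.resize(c['img'][y:y+h,x:x+w],None,fx=f,fy=f,interpolation=cv2.INTER_CUBIC)
a=np.hstack([crop(t,310,170,100,90,4),crop(s,295,125,100,90,4)])
b=np.hstack([crop(t,165,150,80,60,5),crop(s,190,230,80,60,5)])
cv2.imwrite('pics/crop.png',np.vstack([a,b])[:600,:,::-1])
for n,pt,ps in(('filter top',(211,191),(233,239)),('mouth',(352,216),(352,143))):
    print(n,tri([ray(t,camT(t),pt),ray(s,camT(s),ps)]))
print(plane(t,camT(t),(211,194),.08),plane(t,camT(t),(352,216),.156),plane(s,camT(s),(352,144),.156))
E
```

```text
[[-0.957 -0.001  0.289]
 [-0.289  0.002 -0.957]
 [ 0.    -1.    -0.002]]
filter top [0.57526751 0.22881254 0.08349651]
mouth [ 0.5033946  -0.08668526  0.16258752]
[0.57210457 0.23091074 0.08      ] [ 0.50097959 -0.08901533  0.156     ] [ 0.507974   -0.09058575  0.156     ]
```

View pics/crop.png

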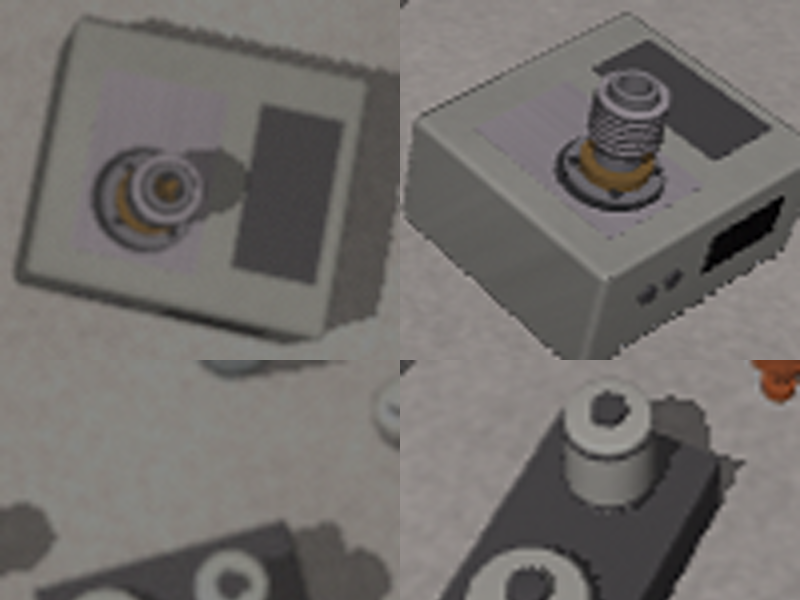

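Now to go above the coupler, turning so that the jaws will lie across the rack.

Emit:
jog_arm --hand '[0.085, 0.085, 0.085, 0.085, 0.085]' --pt "-0.045 -0.02 -0.04" --pt "-0.09 -0.04 -0.08" --pt "-0.135 -0.06 -0.12" --pt "-0.18 -0.08 -0.165" --pt "-0.22 -0.1 -0.2" --turn '[-0.157, -0.314, -0.471, -0.628, -0.785]'

```text
time_s: 0.72
tool_pos: [0.3403, -0.3663, 0.3312]
eef_rot: [0.364, -0.365, 0.606, -0.606]
ft_force: [0.9, -0.5, -0.4]
finger_gap: 0.995
```

```bash
cat >> h.py <<'E'
def goto(s,p,zdir=None):
    M=rot(s['eef_rot']);d=M.T@(np.array(p)-s['tool_pos']);a=0
    if zdir is not None:
        v=M.T@np.array([zdir[0],zdir[1],0]);a=np.arctan2(v[0],v[2])
    print('dp',np.round(d,4),'turn',round(a,4),'tcp',np.round(s['tool_pos'],4),'z',np.round(M[:,2],3),'y',np.round(M[:,1],4),'F',np.round(s['ft_force'],2),'T',np.round(s['torque'],2),'gap',round(s['finger_gap']*85.4,1),'t',round(s['time_s'],2))
E
python3 - <<'E'
from h import *
from cell import state,capture
s=state();goto(s,[.50,-.088,.36],[.93,.35])
c=capture('wrist');print(np.round(c['hand_eye'],3).tolist(),c['mtx'].tolist())
E
```

```text
dp [-0.3207 -0.0288  0.0106] turn -0.8478 tcp [ 0.3403 -0.3663  0.3312] z [ 0.883 -0.469 -0.001] y [-6.e-04  4.e-04 -1.e+00] F [ 0.9  -0.5  -0.36] T [-0.03 -0.05  0.02] gap 84.9 t 0.72
[[0.001, 0.962, 0.273, -0.069], [0.001, -0.273, 0.962, -0.143], [1.0, -0.001, -0.001, -0.0], [0.0, 0.0, 0.0, 1.0]] [[280.533940787982, 0.0, 254.6258490379921], [0.0, 280.533940787982, 193.43275840064322], [0.0, 0.0, 1.0]]
```

Emit:
jog_arm --hand '[0.085, 0.085, 0.085, 0.085, 0.085]' --pt "-0.062 0 0.002" --pt "-0.124 0 0.004" --pt "-0.186 0 0.007" --pt "-0.248 0 0.009" --pt "-0.31 0 0.01" --turn '[-0.17, -0.34, -0.51, -0.68, -0.85]'

```text
time_s: 1.4
tool_pos: [0.4961, -0.0987, 0.3307]
eef_rot: [-0.582, 0.582, -0.402, 0.402]
ft_force: [0.7, -1.2, 0.1]
finger_gap: 0.998
```

Emit:
jog_arm --hand '[0.085, 0.085, 0.085, 0.085, 0.085]' --pt "0 0 0" --pt "0 0 0" --pt "0 0 0" --pt "0 0 0" --pt "0 0 0" --turn '[0, 0, 0, 0, 0]'

```text
time_s: 2.02
tool_pos: [0.4952, -0.1008, 0.3309]
eef_rot: [-0.58, 0.581, -0.404, 0.404]
ft_force: [0.4, -0.3, 0.1]
finger_gap: 0.997
```

```bash
python3 - <<'E'
from h import *
from cell import state,capture
s=state();goto(s,[.50,-.088,.24],[.93,.35])
c=capture('wrist');cv2.imwrite('pics/w1.png',c['img'][...,::-1]);np.savez('w1.npz',T=camT(c,s),**c)
T=camT(c,s)
for p in ([.503,-.088,.156],):
    q=c['mtx']@(T[:3,:3].T@(np.array(p)-T[:3,3]));print(q[:2]/q[2])
E
```

```text
dp [-0.0104  0.0909  0.009 ] turn -0.0046 tcp [ 0.4952 -0.1008  0.3309] z [ 0.938  0.348 -0.   ] y [ 1.e-04 -3.e-04 -1.e+00] F [ 0.43 -0.33  0.07] T [-0.02 -0.04  0.02] gap 85.1 t 2.02
[265.73342142 168.0576327 ]
```

View pics/w1.png

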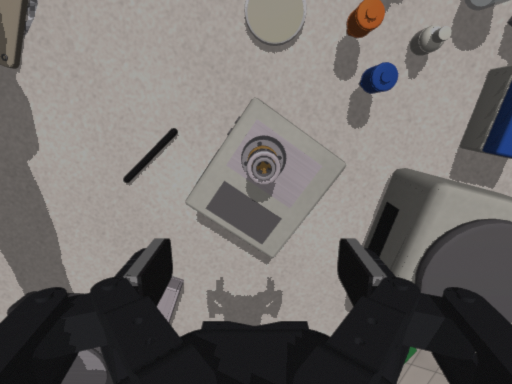

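The wrist view shows the mouth at about (264,168). I'll descend to z≈0.20 above it for a closer look.

Emit:
jog_arm --hand '[0.085, 0.085, 0.085, 0.085, 0.085]' --pt "-0.005 0.04 0.005" --pt "-0.009 0.08 0.011" --pt "-0.009 0.12 0.011" --pt "-0.009 0.125 0.011" --pt "-0.009 0.125 0.011" --turn '[0, 0, 0, 0, 0]'

```text
time_s: 2.7
tool_pos: [0.5032, -0.0879, 0.2066]
eef_rot: [0.581, -0.581, 0.403, -0.404]
ft_force: [1.6, 0.3, 0.0]
finger_gap: 0.992
```

```bash
python3 - <<'E'
from h import *
from cell import state,capture
s=state();goto(s,[.503,-.088,.2],[.93,.35])
c=capture('wrist');np.savez('w2.npz',T=camT(c,s),**c)
T=camT(c,s)
q=c['mtx']@(T[:3,:3].T@(np.array([.503,-.088,.156])-T[:3,3]));u,v=(q[:2]/q[2]).astype(int);print(u,v)
x0,y0=u-60,v-50
a=cv2.resize(c['img'][y0:y0+100,x0:x0+120],None,fx=6,fy=6,interpolation=cv2.INTER_CUBIC)
cv2.imwrite('pics/w2.png',a[...,::-1]);print(x0,y0)
E
```

```text
dp [ 0.      0.0066 -0.0002] turn -0.0032 tcp [ 0.5032 -0.0879  0.2066] z [0.937 0.349 0.001] y [ 0.001 -0.    -1.   ] F [1.55 0.34 0.03] T [-0.05 -0.03  0.01] gap 84.7 t 2.7
255 212
195 162
```

View pics/w2.png

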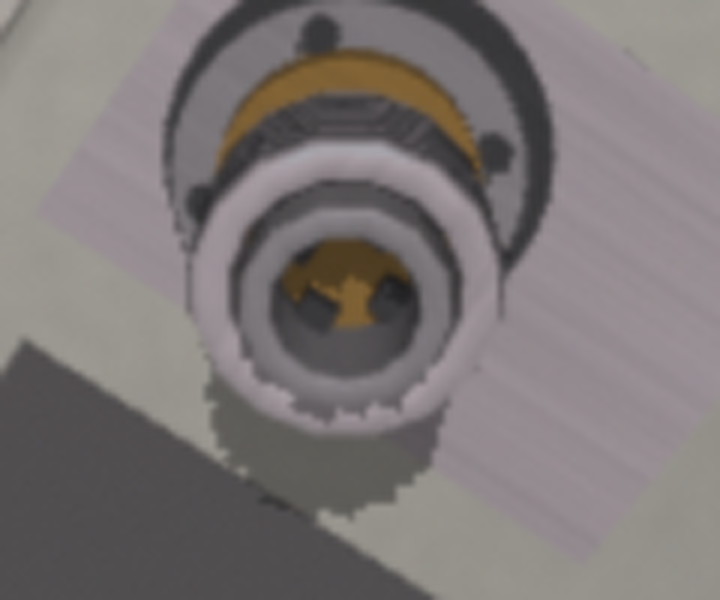

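```bash
python3 - <<'E'
from h import *
from cell import state,capture
c=load('w2');T=c['T']
for p,z in(((348,307),.156),((346,287),.15)):
    q=((p[0]+.5)/6-.5+195,(p[1]+.5)/6-.5+162);P=plane(c,T,q,z);print(P)
s=state();P=plane(c,T,(252.6,212.7),.156);P[2]=.121;goto(s,P)
t,sd=load('top0'),load('side0')
for c2,p in((t,(352,217)),(sd,(352.8,146.8))): print(plane(c2,camT(c2),p,.156))
print(tri([ray(t,camT(t),(211.3,194.5)),ray(sd,camT(sd),(231.8,239.6))]))
E
```

```text
[ 0.50114857 -0.08905344  0.156     ]
[ 0.50070341 -0.08868818  0.15      ]
dp [ 0.0001  0.0862 -0.003 ] turn 0 tcp [ 0.5037 -0.0879  0.2072] z [0.937 0.349 0.002] y [ 2.4e-03 -3.0e-04 -1.0e+00] F [-0.04 -0.37  0.56] T [ 0.02 -0.01 -0.01] gap 85.3 t 2.75
[ 0.49876063 -0.08887966  0.156     ]
[ 0.50194217 -0.08356644  0.156     ]
[0.5710912  0.23019898 0.08397135]
```

Emit:
jog_arm --hand '[0.085, 0.085, 0.085, 0.085, 0.085]' --pt "0 0.04 -0.003" --pt "0 0.08 -0.003" --pt "0 0.094 -0.003" --pt "0 0.094 -0.003" --pt "0 0.094 -0.003" --turn '[0, 0, 0, 0, 0]'

```text
time_s: 3.38
tool_pos: [0.5012, -0.0889, 0.1135]
eef_rot: [0.581, -0.58, 0.402, -0.404]
ft_force: [0.7, -0.2, 0.5]
finger_gap: 0.995
```

Emit:
jog_arm --hand '[0.05, 0.05, 0.035, 0.035, 0.035]' --pt "0 0 0" --pt "0 0 0" --pt "0 0 0" --pt "0 0 0" --pt "0 0 0" --turn '[0, 0, 0, 0, 0]' --force 30

```text
time_s: 4.0
tool_pos: [0.5012, -0.0886, 0.1124]
eef_rot: [0.582, -0.58, 0.402, -0.404]
ft_force: [4.3, 1.5, 4.3]
finger_gap: 0.461
```

```bash
python3 - <<'E'
from h import *
from cell import state,capture
s=state();goto(s,[.501,-.089,.1])
E
```

```text
dp [ 0.0003  0.0124 -0.0003] turn 0 tcp [ 0.5012 -0.0886  0.1124] z [0.937 0.35  0.003] y [ 2.8e-03  3.0e-04 -1.0e+00] F [4.26 1.49 4.27] T [ 0.14 -0.61  0.02] gap 39.4 t 4.0
```

Gripped at 39.4 mm, well centred. Pulling down.

Emit:
jog_arm --hand '[0.035, 0.035, 0.035, 0.035, 0.035]' --pt "0 0 0" --pt "0 0.004 0" --pt "0 0.008 0" --pt "0 0.011 0" --pt "0 0.013 0" --turn '[0, 0, 0, 0, 0]' --force 50

```text
time_s: 4.62
tool_pos: [0.5014, -0.0886, 0.1006]
eef_rot: [0.581, -0.58, 0.402, -0.404]
ft_force: [-1.5, 1.7, 35.8]
finger_gap: 0.46
```

Emit:
jog_arm --hand '[0.035, 0.035, 0.035, 0.035, 0.035]' --pt "0 0 0" --pt "0 0 0" --pt "0 0 0" --pt "0 0 0" --pt "0 0 0" --turn '[0, 0, 0, 0, 0]'

```text
time_s: 5.25
tool_pos: [0.5013, -0.0886, 0.1009]
eef_rot: [0.581, -0.58, 0.402, -0.404]
ft_force: [0.7, 1.6, 23.5]
finger_gap: 0.457
```

Emit:
jog_arm --hand '[0.085, 0.085, 0.085, 0.085, 0.085]' --pt "0 -0.002 0" --pt "0 -0.002 0" --pt "0 -0.002 0" --pt "0 -0.02 0" --pt "0 -0.06 0" --turn '[0, 0, 0, 0, 0]'

```text
time_s: 5.88
tool_pos: [0.4976, -0.0888, 0.1576]
eef_rot: [-0.58, 0.582, -0.405, 0.401]
ft_force: [-0.9, -0.4, -0.3]
finger_gap: 0.992
```

Emit:
jog_arm --hand '[0.085, 0.085, 0.085, 0.085, 0.085]' --pt "0 -0.045 0" --pt "0 -0.045 0" --pt "0 -0.045 0" --pt "0 -0.045 0" --pt "0 -0.045 0" --turn '[0, 0, 0, 0, 0]'

```text
time_s: 6.5
tool_pos: [0.4991, -0.0887, 0.2028]
eef_rot: [-0.581, 0.581, -0.404, 0.402]
ft_force: [-0.5, 0.3, -0.5]
finger_gap: 0.999
```

```bash
python3 - <<'E'
from h import *
from cell import state,capture
s=state();goto(s,[.5711,.2302,.25],[.93,.35])
c=capture('wrist');T=camT(c,s);np.savez('w3.npz',T=T,**c)
q=c['mtx']@(T[:3,:3].T@(np.array([.501,-.089,.156])-T[:3,3]));u,v=(q[:2]/q[2]).astype(int)
x0,y0=u-60,v-50
a=cv2.resize(c['img'][y0:y0+100,x0:x0+120],None,fx=6,fy=6,interpolation=cv2.INTER_CUBIC)
cv2.imwrite('pics/w3.png',a[...,::-1]);print(x0,y0)
E
```

```text
dp [-0.2737 -0.0472  0.1789] turn -0.0028 tcp [ 0.4991 -0.0887  0.2028] z [ 0.937  0.35  -0.002] y [-2.2e-03  4.0e-04 -1.0e+00] F [-0.46  0.3  -0.5 ] T [ 0.01 -0.02 -0.01] gap 85.3 t 6.5
198 165
```

View pics/w3.png

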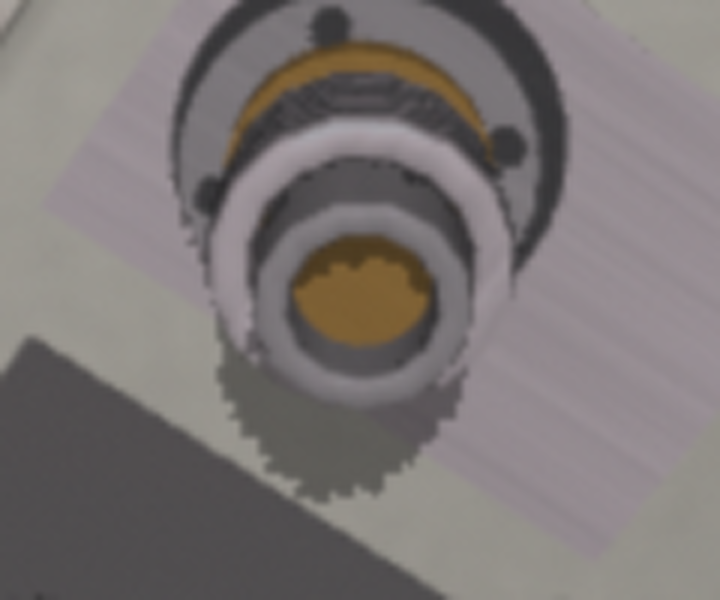

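Sleeve is caught (jaws retracted, sleeve visibly lower). Mouth outline centre in the crop is (363.5,305.5). Now over to the filter.

Emit:
jog_arm --hand '[0.085, 0.085, 0.085, 0.085, 0.085]' --pt "-0.048 0 0.032" --pt "-0.096 0 0.064" --pt "-0.144 0 0.096" --pt "-0.192 0 0.128" --pt "-0.24 0 0.16" --turn '[0, 0, 0, 0, 0]'

```text
time_s: 7.18
tool_pos: [0.566, 0.1936, 0.2034]
eef_rot: [-0.581, 0.581, -0.403, 0.403]
ft_force: [1.1, -0.4, 0.2]
finger_gap: 0.996
```

Emit:
jog_arm --hand '[0.085, 0.085, 0.085, 0.085, 0.085]' --pt "-0.034 0 0.019" --pt "-0.034 0 0.019" --pt "-0.034 0 0.019" --pt "-0.034 0 0.019" --pt "-0.034 0 0.019" --turn '[0, 0, 0, 0, 0]'

```text
time_s: 7.8
tool_pos: [0.572, 0.229, 0.2039]
eef_rot: [-0.58, 0.581, -0.404, 0.404]
ft_force: [0.5, 0.3, 0.4]
finger_gap: 0.995
```

```bash
python3 - <<'E'
from h import *
from cell import state,capture
c=load('w3');print('mouth',plane(c,c['T'],(258.2,215.4),.156))
s=state();goto(s,[.5711,.2302,.25],[.93,.35])
c=capture('wrist');T=camT(c,s);np.savez('w4.npz',T=T,**c)
cv2.imwrite('pics/w4.png',cv2.resize(c['img'][60:360,56:456],None,fx=2,fy=2,interpolation=cv2.INTER_CUBIC)[...,::-1])
E
```

```text
mouth [ 0.50092931 -0.08905676  0.156     ]
dp [-0.0014 -0.0461 -0.0004] turn -0.0049 tcp [0.572  0.229  0.2039] z [ 0.938  0.348 -0.   ] y [ 1.e-04 -7.e-04 -1.e+00] F [0.5  0.33 0.45] T [-0.02  0.02  0.04] gap 85.0 t 7.8
```

View pics/w4.png

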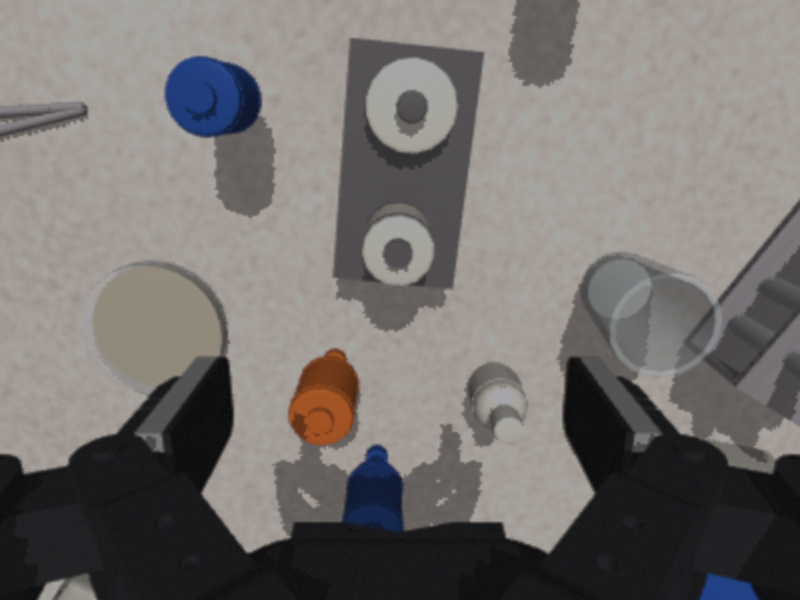

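```bash
python3 - <<'E'
from h import *
from cell import state
c=load('w4');T=c['T'];s=state();M=rot(s['eef_rot'])
f=plane(c,T,(254.75,184.75),.084);print('f',f)
b=plane(c,T,(56+398/2,60+255/2),.088);print('boss',b)
for n,p,z in(('vial',(508,428),.06),('beaker',(665,322),.07),('orange',(320,418),.05),('disc',(411,105),.05),('petri',(155,328),.014)):
    q=plane(c,T,(56+p[0]/2,60+p[1]/2),z);print(n,np.round(q,3),'rel tool',np.round(M.T@(q-f),3))
goto(s,[f[0],f[1],.045])
E
```

```text
f [0.57007361 0.23182059 0.084     ]
boss [0.5708871  0.23031205 0.088     ]
vial [0.669 0.149 0.06 ] rel tool [0.112 0.024 0.064]
beaker [0.717 0.241 0.07 ] rel tool [0.043 0.014 0.141]
orange [0.566 0.111 0.05 ] rel tool [ 0.112  0.034 -0.046]
disc [0.553 0.297 0.05 ] rel tool [-0.067  0.034  0.007]
petri [0.449 0.114 0.014] rel tool [ 0.069  0.07  -0.154]
dp [-0.0031  0.159  -0.0009] turn 0 tcp [0.572  0.2293 0.204 ] z [0.938 0.348 0.   ] y [ 2.e-04 -4.e-04 -1.e+00] F [-0.53 -0.29 -0.08] T [-0.02  0.02  0.  ] gap 85.5 t 7.85
```

Emit:
jog_arm --hand '[0.085, 0.085, 0.085, 0.085, 0.085]' --pt "-0.002 0.04 -0.001" --pt "-0.002 0.08 -0.001" --pt "-0.002 0.12 -0.001" --pt "-0.002 0.15 -0.001" --pt "-0.002 0.162 -0.001" --turn '[0, 0, 0, 0, 0]'

```text
time_s: 8.48
tool_pos: [0.5693, 0.231, 0.0402]
eef_rot: [-0.58, 0.582, -0.404, 0.403]
ft_force: [-0.2, -0.0, 0.5]
finger_gap: 0.994
```

Emit:
jog_arm --hand '[0.06, 0.045, 0.03, 0.03, 0.03]' --pt "0 0 0" --pt "0 0 0" --pt "0 0 0" --pt "0 0 0" --pt "0 0 0" --turn '[0, 0, 0, 0, 0]' --force 40

```text
time_s: 9.1
tool_pos: [0.571, 0.2324, 0.0434]
eef_rot: [0.581, -0.58, 0.403, -0.404]
ft_force: [-1.0, -0.5, 7.0]
finger_gap: 0.412
```

```bash
python3 - <<'E'
from h import *
from cell import state
s=state();goto(s,[.5705,.231,.045])
E
```

```text
dp [ 0.0011 -0.0016 -0.001 ] turn 0 tcp [0.571  0.2324 0.0434] z [0.937 0.349 0.002] y [ 2.3e-03  8.0e-04 -1.0e+00] F [-1.01 -0.46  7.04] T [-0.16  0.21 -0.  ] gap 35.2 t 9.1
```

Emit:
jog_arm --hand '[0.03, 0.03, 0.03, 0.03, 0.03]' --pt "0 -0.02 0" --pt "0 -0.06 0" --pt "0 -0.1 0" --pt "0 -0.15 0" --pt "0 -0.185 0" --turn '[0, 0, 0, 0, 0]'

```text
time_s: 9.72
tool_pos: [0.5705, 0.2324, 0.2305]
eef_rot: [0.582, -0.58, 0.403, -0.404]
ft_force: [0.9, 0.1, -2.1]
finger_gap: 0.407
```

Emit:
jog_arm --hand '[0.03, 0.03, 0.03, 0.03, 0.03]' --pt "0.05 0 -0.03" --pt "0.1 0 -0.06" --pt "0.15 0 -0.09" --pt "0.19 0 -0.12" --pt "0.23 0 -0.15" --turn '[0, 0, 0, 0, 0]'

```text
time_s: 10.35
tool_pos: [0.5093, -0.0376, 0.228]
eef_rot: [0.581, -0.581, 0.403, -0.404]
ft_force: [1.3, 0.1, -1.1]
finger_gap: 0.41
```

```bash
python3 - <<'E'
from h import *
from cell import state
s=state();goto(s,[.501,-.089,.215])
E
```

```text
dp [ 0.0452  0.013  -0.0257] turn 0 tcp [ 0.5093 -0.0376  0.228 ] z [0.937 0.349 0.001] y [ 1.2e-03 -5.0e-04 -1.0e+00] F [ 1.25  0.07 -1.08] T [-0.03 -0.05  0.02] gap 35.0 t 10.35
```

Emit:
jog_arm --hand '[0.03, 0.03, 0.03, 0.03, 0.03]' --pt "0.02 0 -0.012" --pt "0.04 0 -0.024" --pt "0.045 0.006 -0.026" --pt "0.045 0.012 -0.026" --pt "0.045 0.012 -0.026" --turn '[0, 0, 0, 0, 0]'

```text
time_s: 10.98
tool_pos: [0.5011, -0.0857, 0.2144]
eef_rot: [0.581, -0.581, 0.403, -0.402]
ft_force: [-0.1, -0.0, -1.2]
finger_gap: 0.414
```

```bash
python3 - <<'E'
from h import *
from cell import state,capture
s=state();goto(s,[.501,-.089,.2])
ims=[]
for n in('side','wrist'):
    c=capture(n);T=camT(c,s);np.savez(n+'5.npz',T=T,**c)
    q=c['mtx']@(T[:3,:3].T@(np.array([.501,-.089,.17])-T[:3,3]));u,v=(q[:2]/q[2]).astype(int)
    w=50;x0,y0=u-w,v-60;print(n,x0,y0)
    ims.append(cv2.resize(c['img'][y0:y0+120,x0:x0+2*w],None,fx=4,fy=4.,interpolation=cv2.INTER_CUBIC))
cv2.imwrite('pics/s5.png',np.hstack(ims)[...,::-1])
E
```

```text
dp [ 0.0031  0.0144 -0.0012] turn 0 tcp [ 0.5011 -0.0857  0.2144] z [ 0.936  0.351 -0.001] y [-1.e-03  9.e-04 -1.e+00] F [-0.13 -0.01 -1.19] T [0.02 0.02 0.03] gap 35.4 t 10.97
side 305 80
wrist 204 159
```

View pics/s5.png

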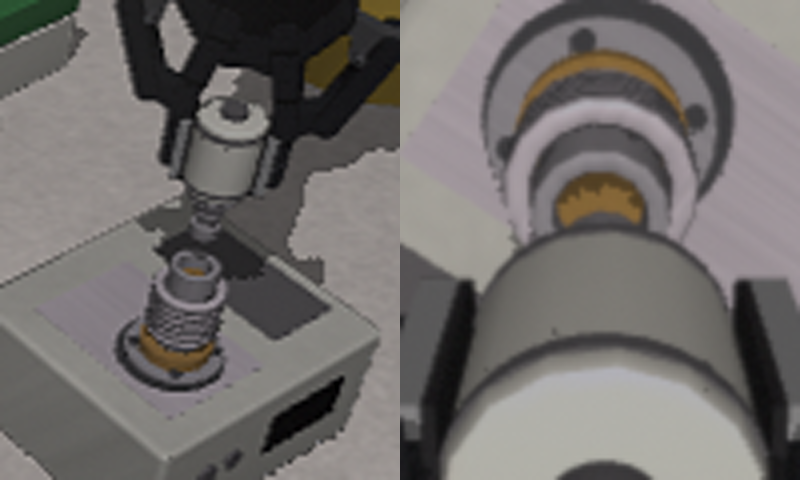

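```bash
python3 - <<'E'
from h import *
c=load('wrist5');g=cv2.cvtColor(c['img'],cv2.COLOR_RGB2GRAY);he=c['hand_eye']
m=((g>150)*255).astype(np.uint8);m[:225]=0
n,l,st,ce=cv2.connectedComponentsWithStats(m)
for i in np.argsort(-st[1:,4])[:3]+1: print(st[i],ce[i])
i=np.argmax(st[1:,4])+1
cnt=max(cv2.findContours(((l==i)*255).astype(np.uint8),cv2.RETR_EXTERNAL,cv2.CHAIN_APPROX_NONE)[0],key=len)
e=cv2.fitEllipse(cv2.convexHull(cnt));print(e)
cv2.imwrite('pics/m.png',np.hstack([c['img'][200:384,150:360,::-1],cv2.cvtColor(m[200:384,150:360],cv2.COLOR_GRAY2BGR)]).repeat(2,0).repeat(2,1)[:600,:800])
for n,q in(('ell',e[0]),):
    d=he[:3,:3]@np.linalg.solve(c['mtx'],[q[0],q[1],1]);o=he[:3,3];print(o+d*(-.0406-o[1])/d[1])
# project candidate tool points
for x in(-.002,0,.002):
  for y in(-.0446,):
    p=he[:3,:3].T@(np.array([x,y,0])-he[:3,3]);q=c['mtx']@p;print(x,q[:2]/q[2])
E
```

```text
[    0   225   176   106 10925] [ 72.31643021 262.1578032 ]
[ 324  225   85   51 3022] [366.06287227 247.60919921]
[ 215  250   79   65 2805] [251.89233512 278.48270945]
((85.66608428955078, 258.5049133300781), (164.2970428466797, 218.7769775390625), 157.96974182128906)
[-0.01277404 -0.0406     -0.06928364]
-0.002 [256.65613588 287.43765554]
0 [256.65168213 291.7520903 ]
0.002 [256.64727101 296.02522557]
```

View pics/m.png

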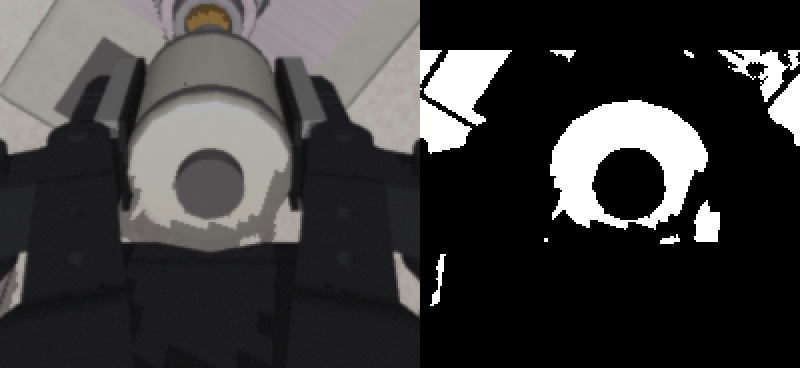

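Boss at wrist pixel (254.5,291.3), so the filter axis is within 0.5 mm of the TCP. The mouth lies about +3 mm in tool x. Approaching.

Emit:
jog_arm --hand '[0.03, 0.03, 0.03, 0.03, 0.03]' --pt "0.003 0 0" --pt "0.003 0.01 0" --pt "0.003 0.016 0" --pt "0.003 0.016 0" --pt "0.003 0.016 0" --turn '[0, 0, 0, 0, 0]'

```text
time_s: 11.7
tool_pos: [0.5024, -0.0899, 0.1988]
eef_rot: [0.581, -0.581, 0.403, -0.403]
ft_force: [0.8, 0.9, -1.1]
finger_gap: 0.408
```

```bash
python3 - <<'E'
from h import *
from cell import state,capture
s=state();goto(s,[.501,-.089,.184])
ims=[]
for n in('side','wrist'):
    c=capture(n);T=camT(c,s);np.savez(n+'6.npz',T=T,**c)
    q=c['mtx']@(T[:3,:3].T@(np.array([.501,-.089,.16])-T[:3,3]));u,v=(q[:2]/q[2]).astype(int)
    w=33;x0,y0=u-w,v-40;print(n,x0,y0)
    ims.append(cv2.resize(c['img'][y0:y0+80,x0:x0+2*w],None,fx=6,fy=6.,interpolation=cv2.INTER_CUBIC))
cv2.imwrite('pics/s6.png',np.hstack(ims)[...,::-1])
E
```

```text
dp [-0.0014  0.0148 -0.001 ] turn 0 tcp [ 0.5024 -0.0899  0.1988] z [0.937 0.35  0.   ] y [ 0.e+00  1.e-04 -1.e+00] F [ 0.84  0.91 -1.09] T [-0.02 -0.01 -0.01] gap 34.8 t 11.7
side 321 104
wrist 221 176
```

View pics/s6.png

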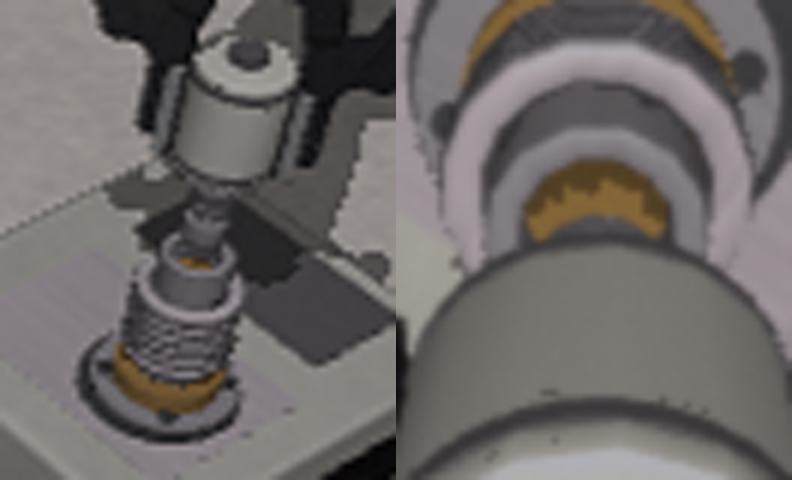

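Side view: plug tip (206,245) against mouth (199,252) suggests the filter is still 2–3 mm too far along +x tool, and the wrist view agrees in sign. Correcting by −2.5 mm and feeling down.

Emit:
jog_arm --hand '[0.03, 0.03, 0.03, 0.03, 0.03]' --pt "-0.0025 0 0" --pt "-0.0025 0.004 0" --pt "-0.0025 0.008 0" --pt "-0.0025 0.01 0" --pt "-0.0025 0.011 0" --turn '[0, 0, 0, 0, 0]'

```text
time_s: 12.42
tool_pos: [0.5014, -0.0877, 0.1876]
eef_rot: [-0.581, 0.581, -0.403, 0.403]
ft_force: [-0.6, -1.0, -1.8]
finger_gap: 0.412
```

```bash
python3 - <<'E'
from h import *
from cell import state,capture
s=state();goto(s,[.501,-.089,.184])
E
```

```text
dp [ 0.0011  0.0036 -0.0008] turn 0 tcp [ 0.5014 -0.0877  0.1876] z [ 0.937  0.349 -0.   ] y [-3.e-04  0.e+00 -1.e+00] F [-0.55 -1.04 -1.84] T [ 0.01  0.04 -0.  ] gap 35.2 t 12.43
```

Tip is about 4 mm below the rim with no contact force, so it has entered. Continuing gently.

Emit:
jog_arm --hand '[0.03, 0.03, 0.03, 0.03, 0.03]' --pt "0 0.001 0" --pt "0 0.002 0" --pt "0 0.003 0" --pt "0 0.004 0" --pt "0 0.004 0" --turn '[0, 0, 0, 0, 0]'

```text
time_s: 13.05
tool_pos: [0.5015, -0.0877, 0.1838]
eef_rot: [-0.581, 0.581, -0.403, 0.403]
ft_force: [-0.1, -0.6, -1.0]
finger_gap: 0.411
```

```bash
python3 - <<'E'
from h import *
from cell import state,capture
s=state();goto(s,[.501,-.089,.160])
E
```

```text
dp [ 0.0011  0.0238 -0.0009] turn 0 tcp [ 0.5015 -0.0877  0.1838] z [ 0.937  0.349 -0.   ] y [-1.e-04  0.e+00 -1.e+00] F [-0.13 -0.62 -1.  ] T [ 0.01 -0.02  0.03] gap 35.1 t 13.05
```

Emit:
jog_arm --hand '[0.03, 0.03, 0.03, 0.03, 0.03]' --pt "0 0.0015 0" --pt "0 0.003 0" --pt "0 0.0045 0" --pt "0 0.006 0" --pt "0 0.006 0" --turn '[0, 0, 0, 0, 0]' --force 50

```text
time_s: 13.68
tool_pos: [0.5017, -0.0877, 0.1786]
eef_rot: [0.581, -0.581, 0.403, -0.404]
ft_force: [-0.5, -0.1, 5.5]
finger_gap: 0.406
```

```bash
python3 - <<'E'
from h import *
from cell import state,capture
s=state();goto(s,[.501,-.089,.160])
E
```

```text
dp [ 0.001   0.0186 -0.0011] turn 0 tcp [ 0.5017 -0.0877  0.1786] z [0.937 0.349 0.   ] y [ 7.e-04 -5.e-04 -1.e+00] F [-0.54 -0.07  5.48] T [-0.02  0.42  0.04] gap 34.6 t 13.68
```

Emit:
jog_arm --hand '[0.03, 0.03, 0.03, 0.03, 0.03]' --pt "0 0.001 0" --pt "0 0.002 0" --pt "0 0.003 0" --pt "0 0.004 0" --pt "0 0.005 0" --turn '[0, 0, 0, 0, 0]'

```text
time_s: 14.3
tool_pos: [0.5018, -0.0878, 0.1738]
eef_rot: [-0.581, 0.581, -0.403, 0.404]
ft_force: [-1.8, -0.8, 6.8]
finger_gap: 0.412
```

```bash
python3 - <<'E'
from h import *
from cell import state,capture
s=state();goto(s,[.501,-.089,.160])
E
```

```text
dp [ 0.0008  0.0138 -0.0011] turn 0 tcp [ 0.5018 -0.0878  0.1738] z [0.937 0.349 0.001] y [ 9.e-04 -9.e-04 -1.e+00] F [-1.77 -0.79  6.83] T [-0.2   0.47 -0.04] gap 35.2 t 14.3
```

Emit:
jog_arm --hand '[0.03, 0.03, 0.03, 0.03, 0.03]' --pt "0 0.001 0" --pt "0 0.002 0" --pt "0 0.003 0" --pt "0 0.004 0" --pt "0 0.006 0" --turn '[0, 0, 0, 0, 0]'

```text
time_s: 14.92
tool_pos: [0.5018, -0.0879, 0.168]
eef_rot: [-0.581, 0.581, -0.403, 0.404]
ft_force: [-2.4, 0.3, 9.1]
finger_gap: 0.408
```

Emit:
jog_arm --hand '[0.03, 0.03, 0.03, 0.03, 0.03]' --pt "0 0 0" --pt "0 0.001 0" --pt "0 0.0015 0" --pt "0 0.002 0" --pt "0 0.002 0" --turn '[0, 0, 0, 0, 0]'

```text
time_s: 15.55
tool_pos: [0.5017, -0.0878, 0.1651]
eef_rot: [0.581, -0.581, 0.403, -0.404]
ft_force: [-0.9, -0.7, 3.7]
finger_gap: 0.408
```

Force fell from 9 to 3.7 N, which is probably the lock. I'll press 1.5 mm more to confirm the shoulder.

Emit:
jog_arm --hand '[0.03, 0.03, 0.03, 0.03, 0.03]' --pt "0 0.0005 0" --pt "0 0.001 0" --pt "0 0.0015 0" --pt "0 0.0015 0" --pt "0 0.0015 0" --turn '[0, 0, 0, 0, 0]'

```text
time_s: 16.18
tool_pos: [0.5016, -0.0877, 0.1634]
eef_rot: [0.581, -0.581, 0.403, -0.403]
ft_force: [0.4, -0.4, 3.1]
finger_gap: 0.406
```

```bash
python3 - <<'E'
from h import *
from cell import state,capture
s=state();goto(s,[.501,-.089,.160])
ims=[]
for n in('side','wrist'):
    c=capture(n);T=camT(c,s);np.savez(n+'7.npz',T=T,**c)
    q=c['mtx']@(T[:3,:3].T@(np.array([.501,-.089,.15])-T[:3,3]));u,v=(q[:2]/q[2]).astype(int)
    w=33;x0,y0=u-w,v-40;print(n,x0,y0)
    ims.append(cv2.resize(c['img'][y0:y0+80,x0:x0+2*w],None,fx=6,fy=6.,interpolation=cv2.INTER_CUBIC))
cv2.imwrite('pics/s7.png',np.hstack(ims)[...,::-1])
E
```

```text
dp [ 0.001   0.0034 -0.001 ] turn 0 tcp [ 0.5016 -0.0877  0.1634] z [0.937 0.349 0.   ] y [ 3.e-04 -0.e+00 -1.e+00] F [ 0.37 -0.44  3.11] T [-0.2   0.02  0.02] gap 34.7 t 16.18
side 320 107
wrist 221 194
```

View pics/s7.png

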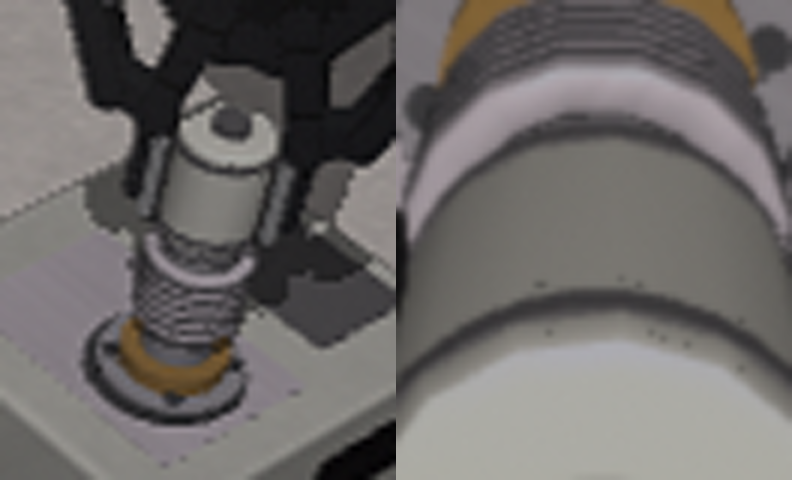

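The sleeve is forward again: the steel tube is visible between its lower edge and the brass (around (185,350)). A gentle tug will test the lock.

Emit:
jog_arm --hand '[0.03, 0.03, 0.03, 0.03, 0.03]' --pt "0 -0.001 0" --pt "0 -0.002 0" --pt "0 -0.003 0" --pt "0 -0.003 0" --pt "0 -0.003 0" --turn '[0, 0, 0, 0, 0]'

```text
time_s: 16.9
tool_pos: [0.5015, -0.0877, 0.1661]
eef_rot: [0.581, -0.581, 0.403, -0.403]
ft_force: [1.2, -0.2, -4.6]
finger_gap: 0.41
```

Emit:
jog_arm --hand '[0.03, 0.03, 0.03, 0.03, 0.03]' --pt "0 -0.0005 0" --pt "0 -0.001 0" --pt "0 -0.001 0" --pt "0 -0.001 0" --pt "0 -0.001 0" --turn '[0, 0, 0, 0, 0]'

```text
time_s: 17.52
tool_pos: [0.5012, -0.0876, 0.1666]
eef_rot: [-0.581, 0.581, -0.404, 0.403]
ft_force: [4.6, -0.3, -20.7]
finger_gap: 0.411
```

Firmly locked (20 N holding). Back down 1 mm, release and retreat.

Emit:
jog_arm --hand '[0.03, 0.03, 0.085, 0.085, 0.085]' --pt "0 0.0015 0" --pt "0 0.0015 0" --pt "0 0.0015 0" --pt "0 0.0015 0" --pt "0 0.0015 0" --turn '[0, 0, 0, 0, 0]'

```text
time_s: 18.15
tool_pos: [0.5016, -0.0876, 0.1664]
eef_rot: [0.581, -0.581, 0.403, -0.403]
ft_force: [-0.6, -0.0, 0.4]
finger_gap: 0.992
```

Emit:
jog_arm --hand '[0.085, 0.085, 0.085, 0.085, 0.085]' --pt "0 0 0" --pt "0 -0.02 0" --pt "0 -0.06 0" --pt "0 -0.11 0" --pt "0 -0.15 0" --turn '[0, 0, 0, 0, 0]'

```text
time_s: 18.77
tool_pos: [0.5016, -0.0875, 0.3178]
eef_rot: [0.581, -0.581, 0.403, -0.404]
ft_force: [1.9, -0.1, -0.7]
finger_gap: 0.996
```

Emit:
jog_arm --hand '[0.085, 0.085, 0.085, 0.085, 0.085]' --pt "0.03 0 0" --pt "0.06 0 0" --pt "0.06 0 0" --pt "0.06 0 0" --pt "0.06 0 0" --turn '[0, 0, 0, 0, 0]'

```text
time_s: 19.4
tool_pos: [0.5222, -0.1427, 0.3159]
eef_rot: [0.581, -0.581, 0.403, -0.403]
ft_force: [-0.1, 0.2, 0.4]
finger_gap: 0.995
```

```bash
python3 - <<'E'
from h import *
from cell import state,capture
s=state();goto(s,[.501,-.089,.160])
ims=[]
for n,z in(('side',.16),('top',.16)):
    c=capture(n);T=camT(c,s)
    q=c['mtx']@(T[:3,:3].T@(np.array([.501,-.089,z])-T[:3,3]));u,v=(q[:2]/q[2]).astype(int)
    w=33;x0,y0=u-w,v-40;print(n,x0,y0)
    ims.append(cv2.resize(c['img'][y0:y0+80,x0:x0+2*w],None,fx=6,fy=6.,interpolation=cv2.INTER_CUBIC))
    d=cv2.absdiff(c['img'],load(n+'0')['img']).max(2)
    r=d[220:310,190:260] if n=='side' else d[175:225,165:235];print('rack diff',(r>40).sum())
cv2.imwrite('pics/s8.png',np.hstack(ims)[...,::-1])
E
```

```text
dp [-0.0577  0.1559 -0.001 ] turn 0 tcp [ 0.5222 -0.1427  0.3159] z [ 0.936  0.351 -0.   ] y [-2.e-04  5.e-04 -1.e+00] F [-0.06  0.23  0.43] T [-0.05  0.   -0.  ] gap 85.0 t 19.4
side 321 104
rack diff 307
top 319 175
rack diff 123
```

View pics/s8.png

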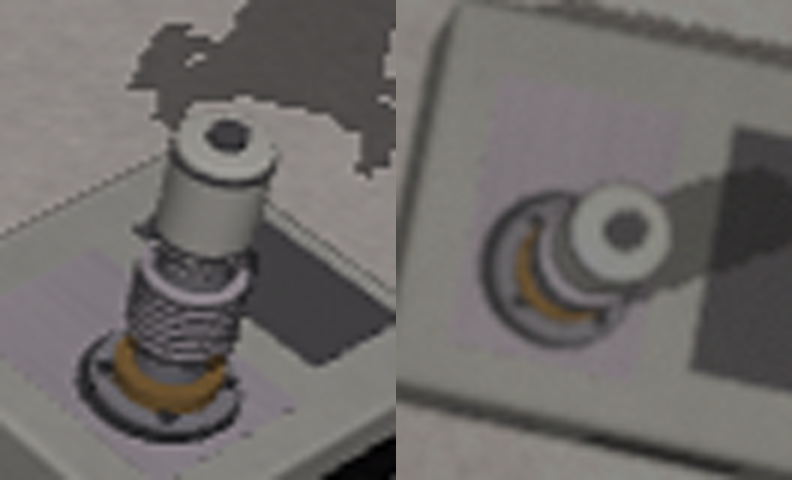

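The cartridge (side 225,175) stands upright on the coupler with the sleeve forward and the gripper clear. Handing in.

```bash
python3 -c "
from cell import finish_job
print(finish_job())"
```

```text
the job is handed in; nothing more can be done
None
```

The cartridge is in the coupler, locked and upright, and I handed the job in at about 19.5 s; `finish_job()` gives no verdict. I gripped the sleeve, pulled it back to its stop, and it stayed caught after release. I then took the filter from the rack, lined it up with the wrist and side cameras, and lowered it in with at most about 9 N read at the wrist after any press step.

**Last checks**
- **Sleeve:** it looks forward again in the side view.
- **Lock:** an upward tug met about 20 N after roughly 3 mm of play, so the jaws are holding.
- **Release:** the gripper is open and clear, about 150 mm above and 60 mm to the side.
- **Disc filter:** the picture difference over the rack showed changed pixels in both views. I expected some from the removed cartridge and its shadow, but I did not measure the disc's position separately. The petri dish, bottle and beaker were not checked at the end either; the arm never went near them except above the rack.

**Disagreement:** just before insertion the side and wrist cameras differed by 2 to 3 mm on the plug's offset. I used a value between them, and the plug entered without touching the rim.

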